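# Offer the charged battery pack up to the chain saw

## Robot

A 6-joint arm with a two-finger parallel gripper is mounted at the origin on the work surface. World frame = base frame: x ahead of the robot, y to its left, z up, the work surface at z = 0. Lengths are in m, angles in degrees, forces in N, time in s.
With the tool pointing down it reaches from about 0.25 to 0.725 m from the base axis. Payload 9.7 kg.
Tool frame: the origin (TCP) lies between the finger pads; the fingertips stand 17 mm ahead of it and the grasp point (between the pads) lies 2 mm behind it; z points along the fingers, y is the direction in which the jaws open and shut (so a half turn about z gives the same grasp; the last joint's range is limited). The gripper opens to 85 mm and grips with 20 to 120 N. Pads are 22 mm wide; open, the fingers measure 114 mm over their backs; the gripper's body (76 mm by 85 mm) begins 54 mm behind the grasp point. The pads swing forward as they close: fully open they stand 13 mm farther back than shut.
Start: joints at [-68.468, 4.979, 10.078, 95.1, 0, 90], TCP at [0.202, -0.512, 0.248] pointing down, gripper open.
Joint ranges: [-179.16, 179.16], [-48.56, 103.87], [-65.8, 70.77], [-126.05, 130.52], [-82.76, 87.17], [-180, 180]. Speed limits (degrees/s): [127.2, 127.2, 147.25, 180, 180, 180].

## Interface

Orientations are given as [roll, pitch, yaw] about the fixed x, y, z axes, in that order (R = Rz(yaw) Ry(pitch) Rx(roll)).
In Python, from workcell import monitor, cams, order gives the robot as it stands. The module is installed in compiled form; this text tells all that it offers.
- The arm moves only by the shell command python3 -m handwheel 'ROWS' [OPENING] [FORCE]. ROWS is JSON, a list of rows, each a list of 6 numbers: the shift along the tool's x, y, z in m, then the turn, a rotation vector about the tool's x, y, z in degrees. In form: [[tx, ty, tz, wx, wy, wz], ...]. A call has exactly 8 rows; each row shifts and turns the commanded pose from where the row before left it, along the tool's axes as they then stand; what a row does not reach is not made up. A row lasts 1/12 s, in which the tool goes at most 41.7 mm and 7.16 degrees, less where a joint would pass 70% of its speed; a pose out of reach is approached as far as the arm can. A call is refused whole if a number of a shift passes 0.0417 or a number of a turn 7.16, either way. A call with a gripper value outside its range is refused whole. OPENING is the opening, from -1 (shut) to 1 (fully open), set as the call begins (- or left out, the last holds). The fingers move at their own pace and stop on an object; FORCE is the grip in N (left out, the last holds). Time passes only in rows, so rows that do not move let the fingers close, or fill a call up. It gives the time, the measured TCP pose, the force and the opening at its end, in the units of the state.
- monitor.get_obs(): the state, without advancing time (a new reading comes with each control period).
- cams.camera(name): name is "side" or "top"; returns a dict with "img" (400x640x3 uint8, red, green, blue), "depth" (400x640 float32, m along the optical axis (not along the pixel's ray), 0 where there is no reading), "fx", "fy", "cx", "cy" (pixels), "distortion" ([k1, k2, p1, p2, k3] as OpenCV has them; the pictures are not rectified), "rvec" (rotation vector, rad) and "tvec" (3), from world to camera coordinates, as OpenCV has them. Camera axes: x right, y down, z forward; pixel columns grow to the right and rows downward; lengths in m; the calibration is good to about 2 mm. A picture is of the moment at which its call begins.
- order.job_done(): hands the job in, once; it reports no verdict.
The state is a dict: "time": time; "q": joint angles; "qd": joint speeds; "joint_efforts": joint torques, N m; "ee_pos": TCP position; "tcp_rot": TCP orientation; "wrist_force": force on the tool from outside, world axes, zero at the start; "torque": the same for the moment, N m; "opening": finger opening in m.
Only numpy, scipy, OpenCV 4.12 (cv2) and the standard library are available. Lean on these libraries where they do the work, as an engineer would, in place of code of your own. Each camera call takes 0.05 s, during which the arm holds its last target. There are 200 camera calls.

## Task

Break is nearly over: pull the taller of the two battery packs up out of the twin charger, against its spring latch, leaving the short one charging, and carry it across without disturbing the breakfast things and saw bits on the table. Hold it upright about a finger's breadth (15 mm) above the open battery shaft in the top of the chain saw, centred and square over the mouth with its latch notch towards the saw's rear handle, without touching the saw, so that I can brush out the contacts before it goes in. Finish there while still holding it: do not lower it in, set it down or let go.

Things in the scene. Friction and masses are not known exactly. Their poses are not given: they have to be found in the camera images.
- tall_pack: Taller battery pack, loose, about 0.6 kg (varies), grey and black plastic, 130 mm tall: body 52 mm (x) by 84 mm (y) up to 80 mm above the underside, then a narrower black grip head. Origin: centre of the underside, z up. It stands with its lowest 40 mm in one of the two charger bays (which one varies), axes parallel to the charger's, 90 mm of it above the deck.
- tall_pack_top (a point): Centre of the tall pack's flat top, 130 mm above its underside. The grip head below it is 44 mm along the pack's x by 76 mm along y and 50 mm deep: grip it across x from above.
- tall_pack_notch (a point): Middle of the tall pack's latch notch (12 mm high, 6 mm deep, across the whole +y end face): 42 mm from the pack's axis along its +y, 18 mm above its underside. In the charger it faces the latch housing.
- short_pack: Short battery pack, loose, about 0.4 kg: same body and head widths, but only 85 mm tall (grip head from 42 to 85 mm). Origin: centre of the underside. It stands in the other bay and stays there.
- charger: Twin charger, fixed, 250 mm (x) by 160 mm (y), deck 60 mm high. Origin: centre of the underside. Two bays in the deck, 56 by 88 mm (x by y), centred at x = -55 and +55 mm, y = 0, floors 20 mm above the table. Behind each bay (+y) a latch housing, 74 mm high; its sprung roller sits in the pack's notch. Lifting a pack takes about 10 N besides its weight for 5 mm; it is free 40 mm up.
- saw: Battery chain saw, fixed, upright on its sole, grey and black. Origin: at table height under the centre of its battery shaft. Guide bar in a black scabbard to -y (end 446 mm from the origin, 115 mm high); rear handle to +y (end 212 mm from the origin, 140 mm high). Front bow handle across x (-90 to +98 mm), 80 mm to -y of the origin, top 223 mm high; hand guard before it, 218 mm high.
- shaft_mouth (a point): Centre of the mouth of the saw's open battery shaft, in the plane of its upper edge, 136 mm above the table. Inside, the vertical shaft is 58 mm along the saw's x by 90 mm along its y. A release key 5 mm higher lies 54 to 66 mm to +y. The point has the saw's axes; the pack belongs with its x and y along the saw's x and y, notch (+y) to the rear handle (+y).
- tumbler: Bystander: dark steel travel tumbler, 78 mm across, 178 mm tall, loose, between charger and saw. Origin: centre of the underside.
- squeeze_bottle: Bystander: mustard squeeze bottle, 57 mm across, 190 mm tall, loose, between charger and saw. Origin: centre of the underside.
- mug: Bystander: white mug, 82 mm across and 95 mm tall, handle towards its +y (sticks out about 35 mm), loose. Origin: centre of the underside.
- food_box: Bystander: clear food box with lid, 136 x 106 mm, 62 mm tall, loose. Origin: centre of the underside.
- plate: Bystander: white plate, 186 mm across, with rolls on it up to 51 mm high, loose. Origin: centre of the underside.
- bar_wrench: Bystander: flat steel bar wrench, about 220 mm long along its x, 24 mm high, lying loose. Origin: under its middle.
- oil_bottle: Bystander: chain oil bottle, 66 mm across, 170 mm tall, loose. Origin: centre of the underside.
- grease_tin: Bystander: low round tin, 72 mm across, 36 mm tall, loose. Origin: centre of the underside.
Mind the look-alikes: they are no part of the job. Leave any red look-alike of the tall_pack alone.

How it is judged:
By the outcome, as a careful person would: the job done as asked, in the order asked, and still so for the second after the job is handed in, while the arm keeps its last pose, push and grip.
It also fails if it takes over 45 s, if anything falls off the work surface, if the arm or the gripper's body presses on something with over 40 N, if the wrist force passes 120 N, or if a joint passes its speed limit or range.

## Working session

There is one attempt and no reset: what is moved stays moved. The work goes in short steps, Python scripts to look and compute and a shell command to move; the robot and the scene stay as the last step left them, time stands still between calls to the robot, and variables do not carry over. Pictures are saved under pics/ and viewed, about 8 in all and at most 12, crops included, and the job is handed in when it is done.

```bash
mkdir -p pics
cat > h.py <<'E'
import numpy as np, cv2
from workcell import monitor, cams, order
def cam(n):
    c=cams.camera(n); c['K']=np.array([[c['fx'],0,c['cx']],[0,c['fy'],c['cy']],[0,0,1.]]); c['D']=np.array(c['distortion'],float)
    c['R']=cv2.Rodrigues(np.array(c['rvec'],float))[0]; c['t']=np.array(c['tvec'],float).ravel(); return c
def rays(c,uv):
    p=cv2.undistortPoints(np.array(uv,float).reshape(-1,1,2),c['K'],c['D']).reshape(-1,2)
    return np.c_[p,np.ones(len(p))]
def onplane(c,uv,z):
    d=rays(c,uv)@c['R']; o=-c['R'].T@c['t']; return o+d*((z-o[2])/d[:,2])[:,None]
def bydepth(c,uv,z):
    return (rays(c,uv)*np.array(z,float).reshape(-1,1)-c['t'])@c['R']
def cloud(c):
    h,w=c['depth'].shape; v,u=np.mgrid[:h,:w]; return bydepth(c,np.stack([u,v],-1).reshape(-1,2),c['depth'].ravel()).reshape(h,w,3)
def proj(c,P): return cv2.projectPoints(np.array(P,float).reshape(-1,3),c['R'],c['t'],c['K'],c['D'])[0].reshape(-1,2)
E
python3 - <<'E'
from h import *
for n in('side','top'):
    c=cam(n); np.savez('pics/'+n+'0.npz',**{k:c[k] for k in('img','depth','K','D','R','t')})
    cv2.imwrite('pics/%s0.png'%n,c['img'][:,:,::-1]); print(n,-c['R'].T@c['t'],c['R'][2],c['fx'],(c['depth']>0).mean())
print(monitor.get_obs())
E
```

```text
side [0.46749365 0.8635029  0.95166282] [ 0.06349763 -0.68626141 -0.72457804] 468.3231204386811 0.99622265625
top [0.30206145 0.06865911 1.17341186] [ 0.20879105  0.00877734 -0.97792088] 379.6856408634881 0.9959921875
{'time': 0.1, 'q': array([-6.84664200e+01,  5.00841019e+00,  1.00403083e+01,  9.51000857e+01,
        1.25579655e-03,  9.00001171e+01]), 'qd': array([ 0.01334118, -0.06367449,  0.08103361,  0.10405475, -0.10152321,
       -0.00913369]), 'joint_efforts': array([ 4.93402695e-04, -5.21562874e+01,  4.65650225e+01,  1.62182125e-02,
        6.30840404e-06,  6.23927065e-06]), 'ee_pos': array([ 0.20181462, -0.511441  ,  0.2476613 ]), 'tcp_rot': array([-1.79931812e+02, -1.25565627e-03,  2.15334614e+01]), 'wrist_force': array([ 0.23599717, -0.10715584,  0.06749009]), 'torque': array([-0.01207681,  0.06140861,  0.01430673]), 'opening': 0.0853521217938441}
```

View pics/top0.png

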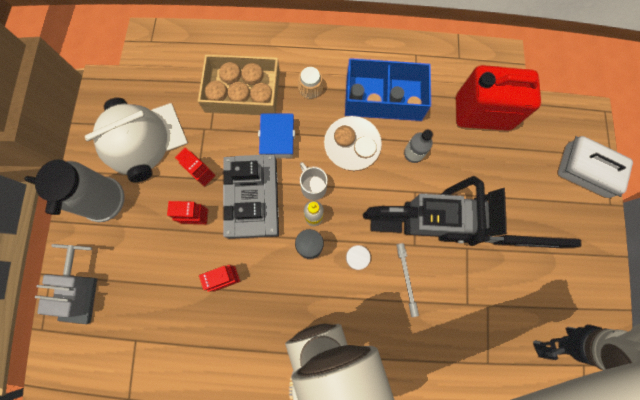

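View pics/side0.png

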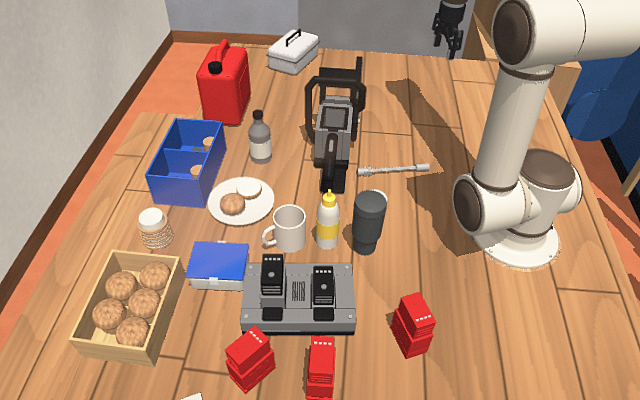

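Top view: the charger is at (250,196), with black packs at (243,170) and (247,210) and latch housings on its left. The saw is at (445,215) with its rear handle to the left. The tumbler (309,243), mustard bottle (313,212) and mug (313,180) stand in between. Look-alikes are the red packs at (195,167), (187,212) and (218,278), plus the short pack. Next I measure the heights.

Run:
```python
from h import *
cs={n:dict(np.load('pics/%s0.npz'%n)) for n in('top','side')}
out=[]
for n,c in cs.items():
    c['P']=cloud(c)
P=cs['top']['P']; img=cs['top']['img'].astype(int)
def rect(m,name):
    q=P[m][:,:2]
    r=cv2.minAreaRect((q*1000).astype(np.float32)); print(name,len(q),np.round(r[0],1),np.round(r[1],1),round(r[2],2),'z',np.round(np.percentile(P[m][:,2],[5,50,95]),4))
def box(u0,v0,u1,v1):
    m=np.zeros(P.shape[:2],bool); m[v0:v1,u0:u1]=1; return m
z=P[:,:,2]
for nm,b in(('packA',(228,155,275,190)),('packB',(228,193,275,228))):
    for lo,hi in((.095,.115),(.115,.135),(.14,.16)): 
        m=box(*b)&(z>lo)&(z<hi)
        if m.sum()>20: rect(m,nm+str((lo,hi)))
rect(box(215,150,285,245)&(z>.052)&(z<.066),'deck')
rect(box(215,150,285,245)&(z>.068)&(z<.080),'latch')
rect(box(412,185,485,240)&(z>.128)&(z<.144),'sawtop')
rect(box(412,185,485,240)&(z<.125),'shaft')
for nm,b in(('tumbler',(285,225,328,262)),('bottle',(298,195,330,226)),('mug',(295,160,332,196)),('wrench',(390,240,425,322)),('saw all',(355,170,585,255)),('oil',(400,125,438,168))):
    m=box(*b)&(z>.012); q=P[m]; print(nm,q.min(0).round(3),q.max(0).round(3))
# crops
a=cs['top']['img'][145:250,205:345]; b=cs['side']['img'][235:340,225:365]; s=cs['top']['img'][170:250,400:520]
f=lambda x,w,h:cv2.resize(x,(w,h),interpolation=cv2.INTER_CUBIC)
cv2.imwrite('pics/crop1.png',np.vstack([np.hstack([f(a,400,300),f(b,400,300)]),np.hstack([f(s,450,300),np.zeros((300,350,3),np.uint8)])])[:,:,::-1])
```

```text
packA(0.095, 0.115) 113 [603.5 291.7] [49.1 83.3] 8.52 z [0.0959 0.1006 0.1139]
packA(0.115, 0.135) 63 [589.4 281.5] [34.  84.2] 33.94 z [0.1157 0.1253 0.1333]
packA(0.14, 0.16) 426 [605.8 292.8] [45.4 76.6] 6.96 z [0.1446 0.149  0.152 ]
packB(0.095, 0.115) 413 [496.3 279.3] [44.4 75.5] 6.76 z [0.1002 0.104  0.1073]
deck 2855 [560. 272.] [266.3 191. ] 6.63 z [0.0554 0.0592 0.0628]
latch 318 [548.7 303.5] [153.9 119. ] 6.27 z [0.0689 0.0728 0.0776]
sawtop 1094 [ 514.4 -266.6] [156.6 155.8] 6.81 z [0.1304 0.1346 0.1385]
shaft 2356 [ 542.5 -325.6] [192.5 272.9] 2.19 z [-0.003   0.0673  0.1224]
tumbler [0.302 0.055 0.018] [0.477 0.131 1.173]
bottle [0.302 0.06  0.013] [0.573 0.122 1.173]
mug [0.302 0.044 0.013] [0.689 0.14  1.173]
wrench [ 0.222 -0.241  0.012] [0.435 0.069 1.173]
saw all [ 0.302 -0.796  0.012] [0.708 0.069 1.173]
oil [ 0.302 -0.255  0.012] [0.764 0.069 1.173]
```

View pics/crop1.png

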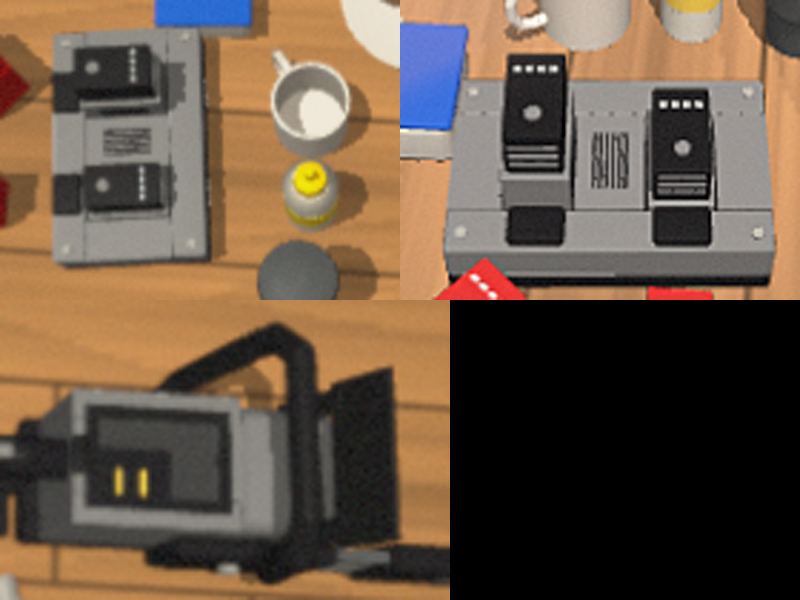

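Pack A (top 243,170; side 272,275) has its top at 0.149 m and black/grey colouring, so it is the tall pack. Pack B's top is at 0.104 m, so it is the short one, and the red ones are look-alikes. In the crop the saw mouth is the dark rectangle around (445,211), with its long side along the saw. Next I measure the mouth through its aperture.

Run:
```python
from h import *
cs={n:dict(np.load('pics/%s0.npz'%n)) for n in('top','side')}
for n,c in cs.items():
    P=cloud(c); z=P[:,:,2]
    seed=proj(c,[[.515,-.285,.09]])[0].round().astype(int) if n=='side' else np.array([441,211])
    for th in(.126,.129,.131):
        m=((z<th)&(z>.0)).astype(np.uint8)
        k,l,st,_=cv2.connectedComponentsWithStats(m,connectivity=4)
        i=l[seed[1],seed[0]]; v,u=np.nonzero(l==i)
        q=onplane(c,np.c_[u,v],.136)[:,:2]*1000
        r=cv2.minAreaRect(q.astype(np.float32)); print(n,seed,th,i,st[i],np.round(r[0],1),np.round(r[1],1),round(r[2],2))
    # red-free views: bounding of charger area in the side cam
    if n=='side':
        m=(z>.142)&(z<.158)&(P[:,:,0]>.55)&(P[:,:,0]<.67)&(P[:,:,1]>.23)&(P[:,:,1]<.36)
        r=cv2.minAreaRect((P[m][:,:2]*1000).astype(np.float32)); print('packA side',m.sum(),r,np.median(z[m]))
    for nm,(x,y,R) in dict(saw=(.51,-.3,.6)).items():
        m=(z>.03)&(z<.3)&(P[:,:,0]>.40)&(P[:,:,0]<.62)&(P[:,:,1]>-.8)&(P[:,:,1]<0.05)&(abs(P[:,:,1]+.3)<.5)
        bar=P[m&(P[:,:,1]<-.5)]; hd=P[m&(P[:,:,1]>-.17)]
        print('bar',bar.mean(0).round(3),bar.min(0).round(3),bar.max(0).round(3),'handle',hd.mean(0).round(3),hd.min(0).round(3),hd.max(0).round(3))
    m=(z>.16)&(z<.35)&(P[:,:,1]<-.2)&(P[:,:,1]>-.6)&(P[:,:,0]>.38)&(P[:,:,0]<.7)
    print('tall saw parts',P[m].min(0).round(3),P[m].max(0).round(3))
    s=proj(c,[[.515,-.285,.13]])[0].astype(int); a=c['img'][s[1]-35:s[1]+35,s[0]-35:s[0]+35]
    c['a']=cv2.resize(a,(400,400),interpolation=cv2.INTER_CUBIC); print(s)
cv2.imwrite('pics/crop2.png',np.hstack([cs['top']['a'],cs['side']['a']])[:,:,::-1])
```

```text
top [441 211] 0.126 4159 [426 202  31  22 595] [ 515.7 -270.3] [57.5 86.1] 0.05
top [441 211] 0.129 4158 [426 202  31  22 613] [ 515.9 -270.3] [58.  86.1] 0.05
top [441 211] 0.131 4124 [426 202  32  22 619] [ 515.9 -271.4] [58.  88.2] 0.09
bar [ 0.454 -0.602  0.102] [ 0.444 -0.714  0.037] [ 0.47  -0.501  0.119] handle [ 0.494 -0.103  0.098] [ 0.4  -0.17  0.03] [ 0.531 -0.022  0.142]
tall saw parts [ 0.43  -0.419  0.16 ] [ 0.613 -0.328  0.227]
[445 213]
side [336 127] 0.126 0 [     0      0    640    400 159978] [ 475.  -346.9] [3078.1 1869.4] 8.52
side [336 127] 0.129 0 [     0      0    640    400 158839] [ 475.  -346.9] [3078.1 1869.4] 8.52
side [336 127] 0.131 0 [     0      0    640    400 157438] [ 475.  -346.9] [3078.1 1869.4] 8.52
packA side 657 ((609.0744018554688, 294.2281799316406), (44.27601623535156, 76.77364349365234), 6.578690052032471) 0.15006831188627398
bar [ 0.458 -0.625  0.114] [ 0.448 -0.697  0.107] [ 0.471 -0.518  0.12 ] handle [ 0.519 -0.1    0.102] [ 0.4  -0.17  0.03] [ 0.535 -0.057  0.143]
tall saw parts [ 0.433 -0.42   0.16 ] [ 0.616 -0.324  0.226]
[336 116]
```

View pics/crop2.png

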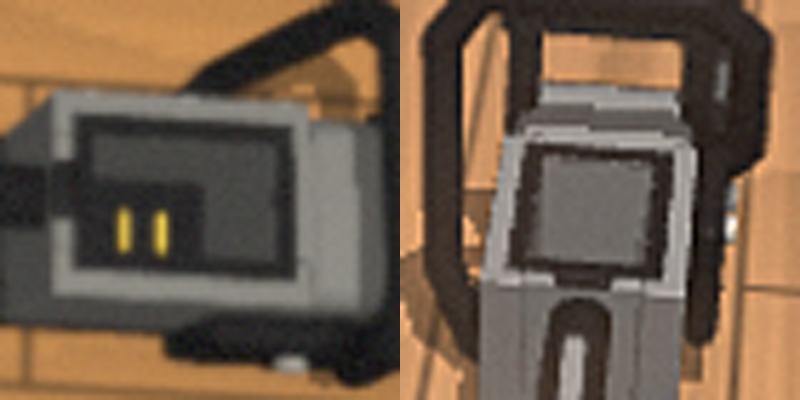

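The top crop shows a black lip with outer corners at about (75,112), (297,127), (297,280) and (72,268). The side crop shows the same lip at (122,143), (272,153), (260,280) and (108,265). I project both onto z = 0.136.

Run:
```python
from h import *
cs={n:dict(np.load('pics/%s0.npz'%n)) for n in('top','side')}
Q={'top':((410,178),[[75,112],[297,127],[297,280],[72,268]],[[92,132],[275,143],[275,265],[85,260]],[[52,90],[309,103],[309,307],[53,296]]),
'side':((301,81),[[122,143],[272,153],[260,280],[108,265]],[[143,155],[255,163],[245,265],[130,262]],[[122,125],[297,138],[287,297],[82,281]])}
for n,(o,*qs) in Q.items():
  for q in qs:
    w=onplane(cs[n],np.array(o)+np.array(q)/5.714-.4,.136)[:,:2]*1000
    r=cv2.minAreaRect(w.astype(np.float32)); print(n,w.round(0).tolist(),'mean',w.mean(0).round(1),np.round(r[1],1),round(r[2],2))
    e=[w[(i+1)%4]-w[i] for i in range(4)]; print('  edge angles mod 90',[round((np.degrees(np.arctan2(*a[::-1]))+45)%90-45,1) for a in e])
# handle / bar axis direction from clouds
for n,c in cs.items():
    P=cloud(c); z=P[:,:,2]
    m=(z>.09)&(z<.3)&(P[:,:,0]>.43)&(P[:,:,0]<.56)&(P[:,:,1]<-.47)&(P[:,:,1]>-.8); q=P[m][:,:2]
    l=cv2.fitLine(q.astype(np.float32),cv2.DIST_HUBER,0,.01,.01).ravel(); print(n,'bar dir',np.degrees(np.arctan(-l[0]/l[1])).round(2),l,q[:,1].min())
    m=(z>.12)&(z<.16)&(P[:,:,0]>.45)&(P[:,:,0]<.57)&(P[:,:,1]>-.19)&(P[:,:,1]<0); q=P[m][:,:2]
    l=cv2.fitLine(q.astype(np.float32),cv2.DIST_HUBER,0,.01,.01).ravel(); print(n,'handle dir',np.degrees(np.arctan(-l[0]/l[1])).round(2),l,q[:,1].max())
    m=(z>.20)&(z<.24)&(P[:,:,1]<-.28)&(P[:,:,1]>-.45)&(P[:,:,0]>.38)&(P[:,:,0]<.66); q=P[m][:,:2]
    l=cv2.fitLine(q.astype(np.float32),cv2.DIST_HUBER,0,.01,.01).ravel(); print(n,'bow dir',np.degrees(np.arctan(l[1]/l[0])).round(2),l)
```

```text
top [[557.0, -218.0], [556.0, -330.0], [479.0, -328.0], [479.0, -217.0]] mean [ 517.6 -273.2] [112.6  78.1] 89.72
  edge angles mod 90 [np.float64(-0.3), np.float64(-1.0), np.float64(0.3), np.float64(-0.8)]
top [[547.0, -226.0], [547.0, -318.0], [486.0, -318.0], [483.0, -223.0]] mean [ 515.8 -271.4] [64.1 95.5] 0.13
  edge angles mod 90 [np.float64(0.1), np.float64(-0.8), np.float64(1.9), np.float64(-2.9)]
top [[567.0, -206.0], [569.0, -336.0], [466.0, -334.0], [464.0, -208.0]] mean [ 516.5 -271.1] [102.8 129.9] 0.73
  edge angles mod 90 [np.float64(0.7), np.float64(-1.0), np.float64(0.9), np.float64(0.7)]
side [[561.0, -326.0], [482.0, -327.0], [482.0, -216.0], [558.0, -218.0]] mean [ 520.8 -271.5] [ 79.7 111.2] 0.89
  edge angles mod 90 [np.float64(0.9), np.float64(0.1), np.float64(-1.9), np.float64(1.8)]
side [[549.0, -316.0], [490.0, -316.0], [490.0, -227.0], [547.0, -222.0]] mean [ 519.2 -270.3] [59.2 93.9] 1.2
  edge angles mod 90 [np.float64(0.4), np.float64(0.2), np.float64(4.9), np.float64(1.2)]
side [[563.0, -342.0], [469.0, -342.0], [467.0, -203.0], [570.0, -203.0]] mean [ 517.4 -272.9] [102.3 139. ] 0.05
  edge angles mod 90 [np.float64(0.1), np.float64(0.8), np.float64(0.1), np.float64(-2.7)]
top bar dir 0.34 [ 0.0058885  -0.99998266  0.45589843 -0.58472264] -0.710293852030962
top handle dir -0.3 [ 0.00516003  0.9999867   0.51467085 -0.15115468] -0.10244638833331764
top bow dir 2.42 [ 0.9991079   0.04223042  0.5055809  -0.3551245 ]
side bar dir 3.81 [ 0.06648671 -0.9977873   0.4565506  -0.6081314 ] -0.6967292813497439
side handle dir -0.28 [ 0.00484961  0.99998826  0.5193234  -0.14710122] -0.0982469060123743
side bow dir 18.96 [ 0.94574916  0.32489777  0.50866675 -0.3633144 ]
```

Both views agree within about 3 mm. The tall pack is at (0.607, 0.2935) with yaw 6.9°. The mouth is at (0.5175, -0.271) with yaw about 0. I rise and turn to yaw 96.9 first, clear of everything.

```bash
python3 -m handwheel '[[0,0,-0.008,0,0,-7],[0,0,-0.008,0,0,-7],[0,0,-0.008,0,0,-7],[0,0,-0.008,0,0,-7],[0,0,-0.008,0,0,-7],[0,0,-0.008,0,0,-7],[0,0,-0.008,0,0,-7],[0,0,-0.008,0,0,-7]]' 1
python3 -m handwheel '[[0,0,0,0,0,-6.45],[0,0,0,0,0,-6.45],[0,0,0,0,0,-6.45],[0.01,0.007,0,0,0,0],[0.02,0.013,0,0,0,0],[0.025,0.0165,0,0,0,0],[0.025,0.0165,0,0,0,0],[0.025,0.0165,0,0,0,0]]'
python3 -m handwheel '[[0.025,0.0165,0,0,0,0],[0.025,0.0165,0,0,0,0],[0.025,0.0165,0,0,0,0],[0.025,0.0165,0,0,0,0],[0.025,0.0165,0,0,0,0],[0.025,0.0165,0,0,0,0],[0.025,0.0165,0,0,0,0],[0.025,0.0165,0,0,0,0]]'
```

```text
time: 0.77
ee_pos: [0.2018, -0.5115, 0.3123]
tcp_rot: [-180.0, -0.0, 77.9]
wrist_force: [-0.1, -0.7, -0.2]
opening: 0.0852
time: 1.43
ee_pos: [0.2586, -0.3972, 0.3119]
tcp_rot: [-180.0, -0.0, 96.6]
wrist_force: [0.1, -0.2, -0.1]
opening: 0.0856
time: 2.1
ee_pos: [0.3654, -0.1827, 0.3122]
tcp_rot: [180.0, -0.0, 96.7]
wrist_force: [0.7, -0.2, 0.4]
opening: 0.0858
```

```bash
python3 -m handwheel '[[0.025,0.0165,0,0,0,0],[0.025,0.0165,0,0,0,0],[0.025,0.0165,0,0,0,0],[0.025,0.0165,0,0,0,0],[0.025,0.0165,0,0,0,0],[0.025,0.0165,0,0,0,0],[0.025,0.0165,0,0,0,0],[0.025,0.0165,0,0,0,0]]'
python3 -m handwheel '[[0.025,0.0165,0,0,0,0],[0.025,0.0165,0,0,0,0],[0.025,0.0165,0,0,0,0],[0.025,0.0165,0,0,0,0],[0.025,0.0165,0,0,0,0],[0.02,0.014,0,0,0,0],[0.01,0.007,0,0,0,0],[0,0,0,0,0,0]]'
python3 -m handwheel '[[0,0,0.01,0,0,0],[0,0,0.015,0,0,0],[0,0,0.015,0,0,0],[0,0,0.015,0,0,0],[0,0,0.015,0,0,0],[0,0,0.01,0,0,0],[0,0,0,0,0,0],[0,0,0,0,0,0]]'
```

```text
time: 2.77
ee_pos: [0.4723, 0.0317, 0.3122]
tcp_rot: [-180.0, -0.0, 96.7]
wrist_force: [-0.2, -0.8, 0.0]
opening: 0.086
time: 3.43
ee_pos: [0.5567, 0.1985, 0.3108]
tcp_rot: [-179.9, 0.0, 96.8]
wrist_force: [-0.5, -0.9, -0.9]
opening: 0.0852
time: 4.1
ee_pos: [0.5561, 0.1957, 0.2325]
tcp_rot: [-180.0, 0.0, 96.8]
wrist_force: [-0.7, 0.4, 1.4]
opening: 0.0853
```

Run:
```python
from h import *
o=monitor.get_obs(); print(o['ee_pos'],o['tcp_rot'])
t=np.array([.6075,.2935]); d=t-o['ee_pos'][:2]; y=np.radians(o['tcp_rot'][2])
print('tx,ty',d@[np.cos(y),np.sin(y)],d@[np.sin(y),-np.cos(y)])
ims=[]
for n in('top','side'):
    c=cam(n); s=proj(c,[[.607,.293,.17]])[0].astype(int); a=c['img'][s[1]-45:s[1]+45,s[0]-45:s[0]+45]
    ims.append(cv2.resize(a,(400,400),interpolation=cv2.INTER_CUBIC)); print(n,s, proj(c,[np.r_[t,.15]]))
cv2.imwrite('pics/pre.png',np.hstack(ims)[:,:,::-1])
```

```text
[0.55606948 0.19565023 0.23247253] [-1.79969544e+02  8.23704654e-03  9.68083669e+01]
tx,ty 0.09106272083664724 0.06266783476624459
top [241 165] [[242.99787931 167.44840253]]
side [271 261] [[271.94087473 267.0263442 ]]
```

View pics/pre.png

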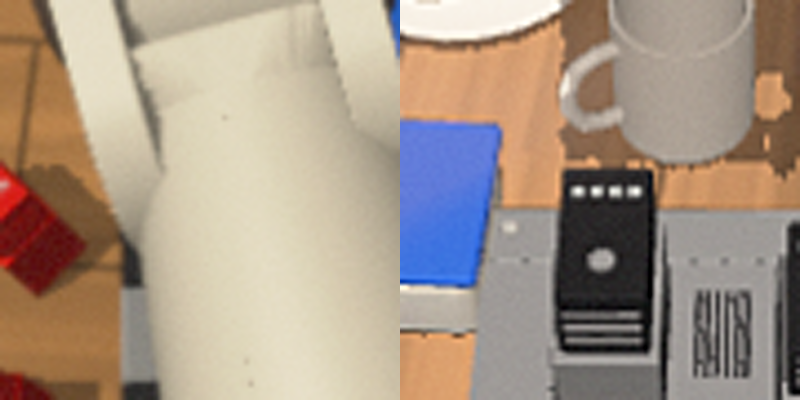

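The side crop shows the tall pack's head clear at about (600,260). The arm hides the top view. I was simply short by 0.091/0.063 m, so I move over the pack.

```bash
python3 -m handwheel '[[0.01,0.007,0,0,0,0],[0.02,0.014,0,0,0,0],[0.02,0.014,0,0,0,0],[0.02,0.014,0,0,0,0],[0.015,0.01,0,0,0,0],[0.006,0.004,0,0,0,0],[0,0,0,0,0,0],[0,0,0,0,0,0]]'
python3 - <<'E'
from h import *
o=monitor.get_obs(); print(o['ee_pos'],o['tcp_rot'])
t=np.array([.6075,.2935]); d=t-o['ee_pos'][:2]; y=np.radians(o['tcp_rot'][2])
print('tx,ty',d@[np.cos(y),np.sin(y)],d@[np.sin(y),-np.cos(y)])
c=cam('side'); s=proj(c,[[.607,.293,.2]])[0].astype(int); a=c['img'][s[1]-50:s[1]+60,s[0]-60:s[0]+60]
cv2.imwrite('pics/pre2.png',cv2.resize(a,(600,550),interpolation=cv2.INTER_CUBIC)[:,:,::-1])
E
```

```text
time: 4.87
ee_pos: [0.6082, 0.2936, 0.2326]
tcp_rot: [180.0, 0.0, 96.9]
wrist_force: [0.1, 0.4, -0.4]
opening: 0.0857
[0.60822335 0.29359786 0.23255489] [1.79996791e+02 1.11045136e-02 9.68851747e+01]
tx,ty -1.0438494478478766e-05 -0.0007298650340814827
```

View pics/pre2.png

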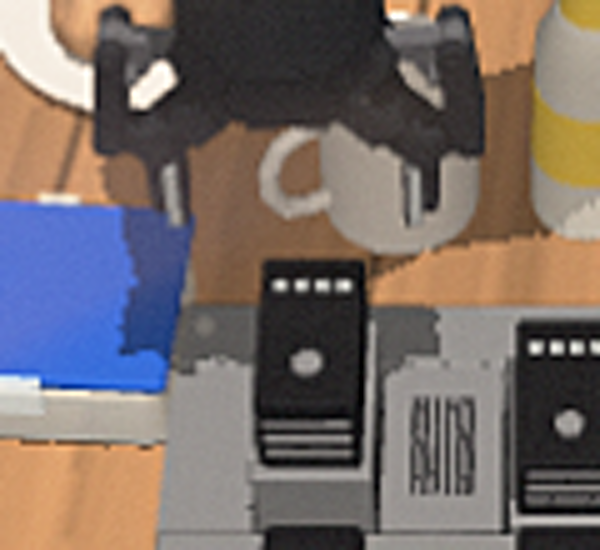

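The open fingers, at about (175,195) and (420,195), straddle the pack head at (310,360). I descend 0.106 m and grip.

```bash
python3 -m handwheel '[[0,0,0.01,0,0,0],[0,0,0.015,0,0,0],[0,0,0.02,0,0,0],[0,0,0.02,0,0,0],[0,0,0.02,0,0,0],[0,0,0.015,0,0,0],[0,0,0.006,0,0,0],[0,0,0,0,0,0]]'
python3 -m handwheel '[[0,0,0,0,0,0],[0,0,0,0,0,0],[0,0,0,0,0,0],[0,0,0,0,0,0],[0,0,0,0,0,0],[0,0,0,0,0,0],[0,0,0,0,0,0],[0,0,0,0,0,0]]' -1 90
python3 -m handwheel '[[0,0,0,0,0,0],[0,0,0,0,0,0],[0,0,0,0,0,0],[0,0,0,0,0,0],[0,0,0,0,0,0],[0,0,0,0,0,0],[0,0,0,0,0,0],[0,0,0,0,0,0]]'
```

```text
time: 5.58
ee_pos: [0.6075, 0.2927, 0.1254]
tcp_rot: [-179.9, 0.0, 96.8]
wrist_force: [0.7, -0.4, 0.9]
opening: 0.0855
time: 6.25
ee_pos: [0.6086, 0.2941, 0.1279]
tcp_rot: [179.9, -0.0, 96.9]
wrist_force: [-2.4, -1.0, 5.9]
opening: 0.0432
time: 6.92
ee_pos: [0.6086, 0.2941, 0.1279]
tcp_rot: [179.9, -0.0, 96.9]
wrist_force: [-2.1, -0.7, 6.6]
opening: 0.043
```

The opening of 43 mm matches the 44 mm head. I lift straight up, slowly past the latch.

```bash
python3 -m handwheel '[[0,0,-0.002,0,0,0],[0,0,-0.003,0,0,0],[0,0,-0.003,0,0,0],[0,0,-0.003,0,0,0],[0,0,-0.003,0,0,0],[0,0,-0.003,0,0,0],[0,0,-0.003,0,0,0],[0,0,-0.003,0,0,0]]' - 100
python3 -m handwheel '[[0,0,-0.005,0,0,0],[0,0,-0.005,0,0,0],[0,0,-0.005,0,0,0],[0,0,-0.006,0,0,0],[0,0,-0.006,0,0,0],[0,0,-0.006,0,0,0],[0,0,-0.006,0,0,0],[0,0,-0.006,0,0,0]]'
python3 - <<'E'
from h import *
c=cam('side'); s=proj(c,[[.607,.293,.15]])[0].astype(int); a=c['img'][s[1]-60:s[1]+60,s[0]-60:s[0]+60]
cv2.imwrite('pics/lift.png',cv2.resize(a,(500,500),interpolation=cv2.INTER_CUBIC)[:,:,::-1])
E
```

```text
time: 7.58
ee_pos: [0.6085, 0.2929, 0.1497]
tcp_rot: [-180.0, 0.1, 96.8]
wrist_force: [1.5, -6.5, -3.5]
opening: 0.0431
time: 8.25
ee_pos: [0.6083, 0.294, 0.195]
tcp_rot: [180.0, -0.0, 96.9]
wrist_force: [-1.0, 0.5, -7.5]
opening: 0.0429
```

View pics/lift.png

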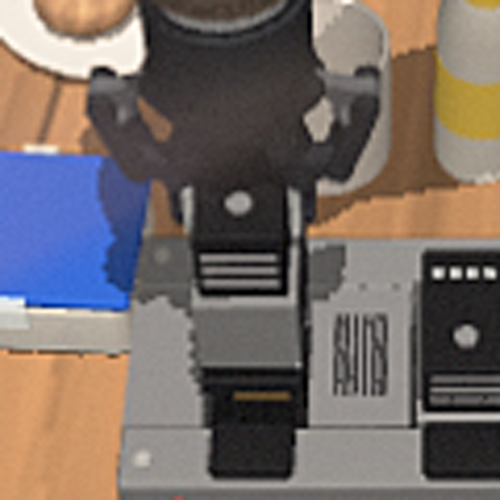

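The tall pack is free: its notch is visible at (255,385), and the short pack is still in its bay. I continue up by 0.135 m.

```bash
python3 -m handwheel '[[0,0,-0.01,0,0,0],[0,0,-0.018,0,0,0],[0,0,-0.02,0,0,0],[0,0,-0.022,0,0,0],[0,0,-0.022,0,0,0],[0,0,-0.02,0,0,0],[0,0,-0.015,0,0,0],[0,0,-0.008,0,0,0]]'
python3 - <<'E'
from h import *
o=monitor.get_obs(); print(o['ee_pos'],o['tcp_rot'],o['q'],o['wrist_force'])
for n in('top','side'):
    P=cloud(cam(n)); m=(abs(P[:,:,0]-.607)<.06)&(abs(P[:,:,1]-.31)<.09)&(P[:,:,2]>.12)&(P[:,:,2]<.5); print(n,np.percentile(P[m][:,2],[0,1,2,5]))
E
```

```text
time: 8.97
ee_pos: [0.6082, 0.2939, 0.3322]
tcp_rot: [179.8, -0.1, 96.9]
wrist_force: [0.6, 0.1, -5.9]
opening: 0.0432
[0.60822709 0.29386821 0.33222396] [ 1.79842154e+02 -5.49257363e-02  9.68823336e+01] [2.57874369e+01 2.85951992e+01 4.91149634e+01 1.10352637e+02
 8.20208075e-04 1.08905180e+02] [ 0.55287852  0.07028656 -5.93338197]
top [0.23303149 0.23361882 0.23420614 0.23596813]
side [0.22272614 0.23053423 0.23528413 0.25200668]
```

```bash
python3 -m handwheel '[[0,0,0,0,0,2.3],[0,0,0,0,0,2.3],[0,0,0,0,0,2.3],[-0.006,-0.001,0,0,0,0],[-0.013,-0.002,0,0,0,0],[-0.02,-0.003,0,0,0,0],[-0.027,-0.0043,0,0,0,0],[-0.027,-0.0043,0,0,0,0]]'
python3 -m handwheel '[[-0.027,-0.0043,0,0,0,0],[-0.027,-0.0043,0,0,0,0],[-0.027,-0.0043,0,0,0,0],[-0.027,-0.0043,0,0,0,0],[-0.027,-0.0043,0,0,0,0],[-0.027,-0.0043,0,0,0,0],[-0.027,-0.0043,0,0,0,0],[-0.027,-0.0043,0,0,0,0]]'
python3 -m handwheel '[[-0.027,-0.0043,0,0,0,0],[-0.027,-0.0043,0,0,0,0],[-0.027,-0.0043,0,0,0,0],[-0.027,-0.0043,0,0,0,0],[-0.027,-0.0043,0,0,0,0],[-0.027,-0.0043,0,0,0,0],[-0.027,-0.0043,0,0,0,0],[-0.027,-0.0043,0,0,0,0]]'
python3 -m handwheel '[[-0.02,-0.003,0,0,0,0],[-0.013,-0.002,0,0,0,0],[-0.006,-0.001,0,0,0,0],[0,0,0,0,0,0],[0,0,0,0,0,0],[0,0,0,0,0,0],[0,0,0,0,0,0],[0,0,0,0,0,0]]'
cat > m.py <<'E'
from h import *
import sys
o=monitor.get_obs(); e=o['ee_pos']; print(e,o['tcp_rot'],o['wrist_force'])
ims=[]
for n in('top','side'):
    c=cam(n); P=cloud(c); z=P[:,:,2]
    s=proj(c,[[e[0],e[1],e[2]-.06]])[0].astype(int)
    a=c['img'][max(0,s[1]-60):s[1]+60,s[0]-60:s[0]+60]; ims.append(cv2.resize(a,(400,400))); print(n,'crop origin',s-60)
    np.savez('pics/%s_%s.npz'%(n,sys.argv[1]),**{k:c[k] for k in('img','depth','K','D','R','t')})
cv2.imwrite('pics/%s.png'%sys.argv[1],np.hstack(ims)[:,:,::-1])
E
python3 m.py over
```

```text
time: 9.73
ee_pos: [0.5931, 0.1999, 0.3284]
tcp_rot: [-179.9, 0.0, 90.1]
wrist_force: [0.1, -0.7, -7.2]
opening: 0.043
time: 10.4
ee_pos: [0.5582, -0.0167, 0.3289]
tcp_rot: [-180.0, 0.0, 90.1]
wrist_force: [-0.1, 0.2, -6.5]
opening: 0.0431
time: 11.07
ee_pos: [0.5237, -0.2325, 0.3289]
tcp_rot: [-180.0, -0.0, 90.1]
wrist_force: [0.7, 0.3, -5.7]
opening: 0.0432
time: 11.73
ee_pos: [0.519, -0.2692, 0.3295]
tcp_rot: [180.0, -0.0, 90.1]
wrist_force: [0.3, 0.2, -6.7]
opening: 0.043
[ 0.51896404 -0.26919095  0.32945255] [ 1.79985491e+02 -2.61019678e-03  9.00576545e+01] [ 0.33037246  0.16069877 -6.74568679]
top crop origin [397 141]
side crop origin [276  17]
```

View pics/over.png

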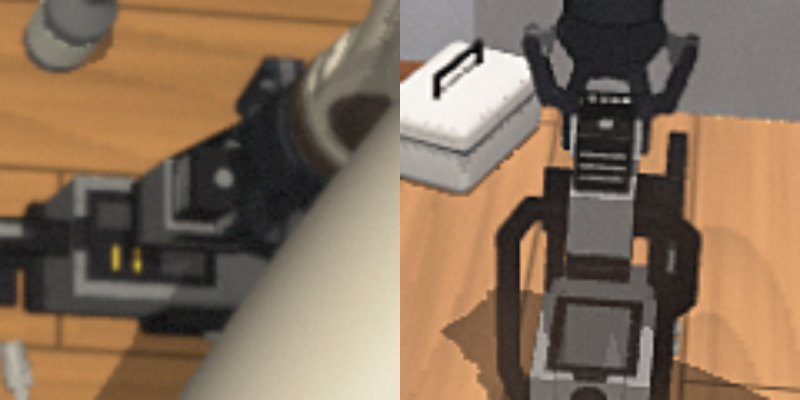

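The pack hangs upright over the saw. In the side crop its body is at (600,220) with the mouth at (597,330) below, and the notch is towards the rear handle. I lower most of the way and measure again.

```bash
python3 -m handwheel '[[-0.0013,-0.0005,0.004,0,0,0],[0,0,0.01,0,0,0],[0,0,0.012,0,0,0],[0,0,0.012,0,0,0],[0,0,0.012,0,0,0],[0,0,0.007,0,0,0],[0,0,0.003,0,0,0],[0,0,0,0,0,0]]'
python3 m.py low
python3 - <<'E'
from h import *
e=monitor.get_obs()['ee_pos']
for n in('top','side'):
    c=dict(np.load('pics/%s_low.npz'%n)); P=cloud(c); X,Y,Z=P[:,:,0],P[:,:,1],P[:,:,2]
    # +y end face and side faces of the pack body, below the head
    m=(abs(X-e[0])<.04)&(abs(Y-e[1]-.042)<.012)&(Z>.150)&(Z<.24)
    q=P[m]; print(n,'end face',len(q))
    if len(q)>30:
        print(' med y',np.median(q[:,1]),'x range',np.percentile(q[:,0],[1,99]),'z min',np.percentile(q[:,2],[0,1,3]))
        b=q[(q[:,2]<.235)&(q[:,2]>.19)]; A=np.c_[b[:,0]-e[0],b[:,2]-.2,np.ones(len(b))]
        s=np.linalg.lstsq(A,b[:,1],rcond=None)[0]; print(' yaw,tilt',np.degrees(s[:2]),s[2])
E
```

```text
time: 12.5
ee_pos: [0.518, -0.2713, 0.2686]
tcp_rot: [-179.9, -0.0, 90.0]
wrist_force: [0.2, 0.6, -7.7]
opening: 0.043
[ 0.51796123 -0.27127264  0.26863225] [-1.79945109e+02 -2.93943125e-02  8.99833907e+01] [ 0.16723611  0.64488851 -7.69022123]
top crop origin [390 146]
side crop origin [276  36]
top end face 226
 med y -0.2308160177385876 x range [0.48834286 0.54006121] z min [0.15961079 0.16294047 0.16423452]
 yaw,tilt [3.2587197  0.08431614] -0.2307864664585835
side end face 439
 med y -0.23051025744196538 x range [0.49296535 0.54360592] z min [0.16066659 0.16258306 0.16474674]
 yaw,tilt [ 0.87251556 -0.67299336] -0.22991002402818425
```

View pics/low.png

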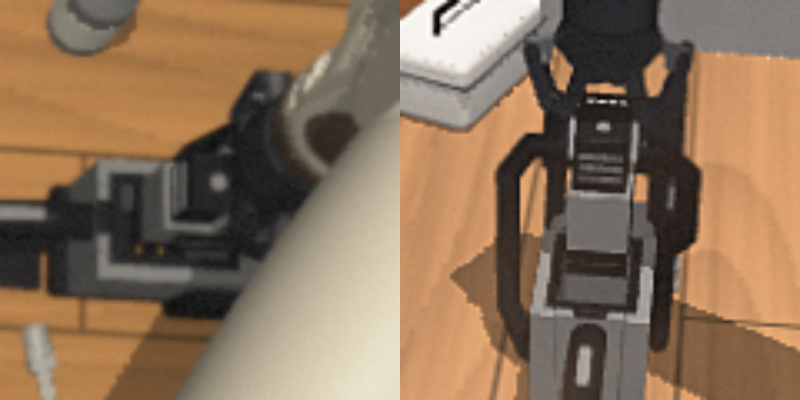

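Both cameras and the TCP put the underside at about 0.1605 m. Relative to the mouth, the pack needs about +1 mm in x and +1 mm in y. I make that correction and lower 10 mm.

```bash
python3 -m handwheel '[[0.001,0.0008,0.002,0,0,0],[0,0,0.002,0,0,0],[0,0,0.002,0,0,0],[0,0,0.002,0,0,0],[0,0,0.0015,0,0,0],[0,0,0,0,0,0],[0,0,0,0,0,0],[0,0,0,0,0,0]]'
cat > f.py <<'E'
from h import *
import sys
E=[];R=[];A={'top':[],'side':[]}
for k in range(6):
  o=monitor.get_obs(); E.append(o['ee_pos']); R.append(o['tcp_rot']%360)
  for n in A:
    c=cam(n); P=cloud(c); e=E[-1]; X,Y,Z=P[:,:,0],P[:,:,1],P[:,:,2]
    q=P[(abs(X-e[0])<.04)&(abs(Y-e[1]-.042)<.012)&(Z>.143)&(Z<.235)]
    b=q[(Z.max()>0)&(q[:,2]>.18)&(q[:,2]<.222)]
    s=np.linalg.lstsq(np.c_[b[:,0]-e[0],b[:,2]-.2,np.ones(len(b))],b[:,1],rcond=None)[0]
    A[n].append([np.percentile(b[:,0],[1,99]).mean(),s[2]-.042,np.percentile(q[:,2],1),*np.degrees(s[:2])])
print(np.mean(E,0).round(4),np.std(E,0).round(4),np.mean(R,0).round(2),o['time'],o['wrist_force'].round(1))
for n in A: print(n,'x,y,zmin,yaw,tilt',np.mean(A[n],0).round(4),np.std(A[n],0).round(4))
E
python3 f.py
```

```text
time: 13.27
ee_pos: [0.519, -0.2704, 0.2599]
tcp_rot: [180.0, 0.0, 90.0]
wrist_force: [-1.3, 0.0, -6.9]
opening: 0.0428
[ 0.519  -0.2704  0.2599] [0. 0. 0.] [179.99   0.    89.98] 13.7667 [ 0.4  0.1 -6.7]
top x,y,zmin,yaw,tilt [ 0.5148 -0.2719  0.155   3.2593  0.1914] [1.000e-04 0.000e+00 7.000e-04 2.938e-01 4.371e-01]
side x,y,zmin,yaw,tilt [ 0.5197 -0.2711  0.1534 -0.1354 -0.8113] [1.000e-04 1.000e-04 2.000e-04 5.454e-01 6.486e-01]
```

```bash
python3 -m handwheel '[[0.0006,0,0.0008,0,0,0],[0,0,0,0,0,0],[0,0,0,0,0,0],[0,0,0,0,0,0],[0,0,0,0,0,0],[0,0,0,0,0,0],[0,0,0,0,0,0],[0,0,0,0,0,0]]'
python3 f.py
python3 - <<'E'
from h import *
c=cam('side'); a=np.load('pics/side0.npz')['img'].astype(int); b=c['img'].astype(int)
d=cv2.medianBlur((abs(a-b).max(2)>50).astype(np.uint8),3)
k,l,st,_=cv2.connectedComponentsWithStats(d); print([s.tolist() for s in st[1:] if s[4]>15])
cv2.imwrite('pics/final.png',c['img'][:,:,::-1])
E
```

```text
time: 14.53
ee_pos: [0.519, -0.2698, 0.259]
tcp_rot: [-180.0, -0.0, 90.0]
wrist_force: [-0.2, 1.3, -6.5]
opening: 0.0431
[ 0.519  -0.2698  0.259 ] [0. 0. 0.] [180.   180.    89.98] 15.0333 [-0.5 -0.1 -7.4]
top x,y,zmin,yaw,tilt [ 0.515  -0.2713  0.1542  3.2097  0.0968] [3.000e-04 1.000e-04 8.000e-04 3.139e-01 4.108e-01]
side x,y,zmin,yaw,tilt [ 0.5196 -0.2704  0.1519  0.0011 -0.8052] [1.000e-04 2.000e-04 4.000e-04 5.943e-01 4.407e-01]
[[350, 0, 11, 6, 51], [432, 0, 36, 60, 1190], [474, 0, 18, 14, 154], [353, 0, 287, 281, 25145], [534, 2, 16, 17, 91], [326, 4, 16, 7, 50], [313, 15, 50, 57, 1550], [326, 76, 23, 24, 249], [312, 103, 13, 11, 67], [326, 104, 27, 13, 97], [290, 110, 15, 18, 153], [326, 114, 18, 9, 123], [409, 203, 23, 23, 280], [514, 224, 22, 10, 132], [434, 228, 23, 24, 207], [260, 254, 25, 55, 1090]]
```

View pics/final.png

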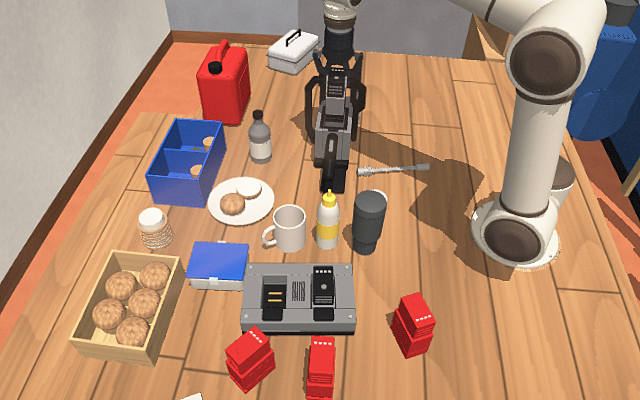

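The final view shows the tall pack held over the shaft at about (338,85). Its bay at (275,295) is empty, the short pack is still in place at (323,287), and nothing else has moved: the only image changes are the arm, its shadow, the pack and its bay.

```bash
python3 -c "
from workcell import order; print(order.job_done())"
```

```text
the job is handed in; nothing more can be done
None
```

I pulled the tall pack out of the charger and it is now held upright over the saw's battery shaft, notch towards the rear handle. The job is handed in at about 15 s of the 45 s allowed.

**Last checks**
- **Height:** the underside is about 0.151 m by the TCP, a 15 mm gap above the mouth. The cameras read 0.152 m (side) and 0.154 m (top).
- **Centring:** along y, both cameras put the pack within 0.5 mm of the mouth centre. Along x they disagree slightly: top says about 1 mm short, side about 0.5 mm over.
- **Squareness:** the tool yaw is 89.98° and the saw measured close to 0°. The side view of the pack agrees at 0.0°.
- **Disagreement:** the top view gave a pack yaw of about 3°. I discounted it because the arm partly covers the pack there. The side view's 0.8° of tilt is about one to two times its scatter.
- **Grip and contact:** the wrist reads only the pack's weight (about 7 N), with no sign of touching the saw, and the grip opening is steady at 43 mm.
- **Surroundings:** comparing before and after side views, only the arm, its shadow, the pack and its empty bay changed. The short pack is still charging.

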